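# Load a slide holder under the spring clip of a stage

### The job

Press the wide tail of the spring clip down with one fingertip so that its nose rises, and while keeping it down push the flat slide holder by its upright rear lip with the other fingertip, under the nose, all the way home against the end stop. Then let the clip come down on the holder and take the hand away. Grasp nothing and lift nothing: the holder only slides on the stage, and the slide box, vial and memory stick beside it stay where they are.

Things in the scene. Friction and masses are not known exactly. Their poses are not given: they have to be found in the camera images.
- stage: Fixed black stage plate, top 14 mm above the bench, spanning x -82 to +78, y -32 to +74 mm. Origin on the bench under the channel's centre line; x = push direction, y = left, towards the clip's tail, z up. Guide rails 4 mm high, inner faces at y = -19.5 and +19.5 mm, x -66 to +68. Clip's hinge rod along x at y +30, 23 mm above the bench, in brackets 27 mm high at x -76 and +50
- holder: Loose flat aluminium slide holder, 70 g, lying in the channel short of the clip's nose: plate 60 (x) x 36 (y) x 6 mm with glass let into the top, and an upright rear lip over its full width, 6 mm thick, 18 mm high (top 32 mm above the bench). Origin: centre of the underside; x forward. The lip's rear face, to be pushed, is at x -30, the front edge at x +30 mm. Home: origin at stage x = +30 mm
- holder_front (a point): Middle of the lower front edge of the holder; axes as the holder's
- home (a point): Fixed point on the stage where holder_front belongs: foot of the end stop (9 mm high, across the channel), on the channel's centre line and the plate's top, 14 mm above the bench, at stage x = +60, y = 0 mm; axes as the stage's
- clip (a joint): Angle of the steel spring clip about its hinge rod, rad: 0 at rest, nose down, 2 mm over the plate and blocking the 6 mm holder; 0.5 (stop) with the tail pressed fully down. From about 0.25 the holder passes freely; with the nose resting on the holder it reads about 0.2. Soft spring: 4 to 6 N on the middle of the tail hold it open; let go, it closes by itself
- clip_pad (a point): Middle of the top of the clip's tail, a flat steel plate at stage x -72 to +12, y +34 to +70 mm. At rest it slopes up outward by 0.38 rad and this point is 34 mm above the bench, at stage x -30, y +54. At joint 0.38 the plate is level, its top 24 mm above the bench; at 0.5 this point is 21 mm above it. A fingertip can slide along it in x while holding it down
- clip_nose (a point): Lower end of the clip's nose, at its rear face, where the holder first goes under: stage x = +30, y = +10 mm, 16 mm above the bench at rest; the nose is 12 mm long in x. It moves with the clip
- box_of_slides: Box of microscope slides, 34 x 82 x 33 mm, loose bystander, origin at the centre of its underside
- vial: Capped glass vial, 27 mm wide, 57 mm high, loose bystander, origin at the centre of its underside
- stick: Memory stick lying flat, 17 x 52 x 8 mm, loose bystander, origin at the centre of its underside
There are look-alikes about, which are no part of the job. Leave any black look-alike of the holder alone.

How it is judged (in metres and radians):
On the way, in this order (a step that is already met when the one before it is completed fails the run):
1. a fingertip holds the clip's tail down (joint above 0.25) while the holder is still in front of the nose (contact force between the fingers and clip above 0.5 N and value of joint clip above 0.25 rad and x of holder_front in the frame of home below -0.03 m), for 0.2 s.
2. with the clip held down by one finger, a finger pushes the holder's front edge at least 8 mm under the nose (contact force between the fingers and clip above 0.5 N and contact force between the fingers and holder above 0.05 N and value of joint clip above 0.22 rad and x of holder_front in the frame of home above -0.022 m).
3. the holder is home against the end stop (within 3 mm) with the clip still held down (contact force between the fingers and clip above 0.5 N and value of joint clip above 0.22 rad and x of holder_front in the frame of home between -0.003 and 0.0025 m and y of holder_front in the frame of home between -0.004 and 0.004 m and z of holder_front in the frame of home between -0.003 and 0.003 m and angle between holder's own z axis and vertical below 0.06 rad), for 0.1 s.
At the end, for the whole second after the job is handed in: The holder lies flat in the channel with its front edge within 3 mm of the end stop, at rest, and the released clip rests on it with its nose, pressing with more than 1 N (joint about 0.2, between 0.12 and 0.28) (x of holder_front in the frame of home between -0.003 and 0.0025 m and y of holder_front in the frame of home between -0.004 and 0.004 m and z of holder_front in the frame of home between -0.003 and 0.003 m and angle between holder's own z axis and vertical below 0.06 rad and contact force between clip and holder above 1 N and value of joint clip between 0.12 and 0.28 rad and linear speed of holder below 0.01 m/s); the robot touches nothing.
It fails at once if the holder is lifted off the stage by more than 6 mm, or tipped by more than 0.25 rad (z of holder in the frame of stage above 0.02 m or angle between holder's own z axis and vertical above 0.25 rad).
It fails at once if the slide box is moved by more than 15 mm (distance of box_of_slides from where it was at the start of the episode above 0.015 m).
It fails at once if the vial is moved by more than 15 mm (distance of vial from where it was at the start of the episode above 0.015 m).
It fails at once if the memory stick is moved by more than 15 mm (distance of stick from where it was at the start of the episode above 0.015 m).
It also fails if it takes over 32 s, if anything falls off the work surface, if the arm or the gripper's body presses on something with over 40 N, if the wrist force passes 120 N, or if a joint passes its speed limit or range.

### The arm

A 6-joint arm with a two-finger parallel gripper is mounted at the origin on a cart in front of the work surface, level with it; the furniture and walls round the work are solid. World frame = base frame: x ahead of the robot, y to its left, z up, the work surface at z = 0. Lengths are in m, angles in degrees, forces in N, time in s.
With the tool pointing down it reaches from about 0.4 to 0.825 m from the base axis. Payload 7 kg.
Tool frame: the origin (TCP) lies at the very end of the fingers, on their centre line; the grasp point (between the pads) lies behind it (r.grasp_offset is the z of the grasp point in the tool frame, in m); z points along the fingers, y is the direction in which the jaws open and shut (so a half turn about z gives the same grasp; the last joint's range is limited). The gripper opens to 88 mm and grips with 3 to 60 N. Pads are 19 mm wide; open, the fingers measure 130 mm over their backs; the gripper's body (78 mm by 193 mm) begins 47 mm behind the grasp point.
Start: joints at [-58.952, 20.546, 0.682, 0, -70.136, -16.507], TCP at [0.169, -0.653, 0.193] pointing down, gripper open.
Joint ranges: [-176.03, 176.03], [-82.01, 121.73], [-58.28, 71.71], [-173.87, 95.51], [-174.79, -0.11], [-173.66, 173.66]. Speed limits (degrees/s): [136.94, 136.94, 172.46, 180, 180, 180].

### API

Orientations are given as [roll, pitch, yaw] about the fixed x, y, z axes, in that order (R = Rz(yaw) Ry(pitch) Rx(roll)).
In Python, from plant import r gives the robot as it stands. The module is installed in compiled form; this text tells all that it offers.
- The arm moves only by the tool servo_tool, never from a script. Its argument "targets" is a list of rows, each an object of numbers: "dx", "dy", "dz": the shift along the world's x, y, z in cm; "spin": the turn about the world's z in rad; "grip": the opening in per cent of the stroke, from 0 (shut) to 100 (fully open). A call has exactly 10 rows; each row is the pose to reach, as a shift and turn from the pose commanded when the call began; what a row does not reach only later rows make up. A row lasts 1/12 s, in which the tool goes at most 41.7 mm and 7.16 degrees, less where a joint would pass 70% of its speed; a pose out of reach is approached as far as the arm can. A call with a gripper value outside its range is refused whole. The fingers move at their own pace and stop on an object; "squeeze" is the grip in N (left out, the last holds). Time passes only in rows, so rows that repeat a pose let the fingers close, or fill a call up. It gives the time, the measured TCP pose, the force and the opening at its end, in the units of the state.
- r.get_state(): the state, without advancing time (a new reading comes with each control period).
- r.capture(name): name is "scene" or "top"; returns the picture (384x512x3 uint8, blue, green, red); there is no depth.
- r.get_calibration(name): a dict with "K" (3x3 intrinsics, pixels), "extrinsics" (4x4, takes a point from camera to world coordinates). Camera axes: x right, y down, z forward; pixel columns grow to the right and rows downward; lengths in m; the calibration is good to about 2 mm. A picture is of the moment at which its call begins. get_calibration takes no time and is no camera call.
- r.close_job(): hands the job in, once; it reports no verdict.
Trained networks look in the newest picture that a camera, given by its name, has taken for a name from the list of things; names that differ only in an ending like _2 or _b are one class to them, and where a whole thing is asked for, a point or a joint stands for the part that bears it (a point fixed in the world has none). Each returns a list of dicts, best first, with "p" (0 to 1); they miss things now and then, are a little off and sometimes report something else, mostly with a low value. They report only what shows in the picture. A call takes as long as a camera call. They do not tell look-alikes from the thing itself.
- r.cut_out(name, camera): "mask" (384x512 bool, what is visible of it) and "extent" ([left, top, right, bottom] in pixels, round what is visible of it).
The state is a dict: "time_s": time; "joints": joint angles; "qd": joint speeds; "joint_torque": joint torques, N m; "tcp_pos": TCP position; "eef_rot": TCP orientation; "contact_force": force on the tool from outside, world axes, zero at the start; "moment": the same for the moment, N m; "gripper_width": finger opening in m.
Only numpy, scipy, OpenCV 4.12 (cv2) and the standard library are available. Lean on these libraries where they do the work, as an engineer would, in place of code of your own. Each camera call takes 0.05 s, during which the arm holds its last target. There are 200 camera calls.

## Working session

There is one attempt and no reset: what is moved stays moved. The work goes in short steps, Python scripts to look and compute and a tool call to move; the robot and the scene stay as the last step left them, time stands still between calls to the robot, and variables do not carry over. Pictures are saved under pics/ and viewed, about 8 in all and at most 12, crops included, and the job is handed in when it is done.

Besides the shell and the picture viewer there is one more tool, called after "Request:" as name(argument=value, ...) on one line, values as JSON. servo_tool: Moves the arm, as the interface text tells. Its arguments: {"type":"object","properties":{"targets":{"type":"array"},"squeeze":{"type":"number"}},"required":["targets"]}

```bash
mkdir -p pics
python3 - <<'E'
from plant import r
import cv2,numpy as np
for c in ["scene","top"]:
    im=r.capture(c); cv2.imwrite(f"pics/{c}0.png",im)
    k=r.get_calibration(c); print(c,np.round(k["K"],1).tolist(),np.round(k["extrinsics"],4).tolist())
    for n in ["stage","holder","clip","box_of_slides","vial","stick"]:
        for d in r.cut_out(n,c)[:3]:
            m=d["mask"]; ys,xs=np.nonzero(m); print(n,round(d["p"],2),[int(v) for v in d["extent"]],m.sum(),xs.mean().round(1),ys.mean().round(1))
s=r.get_state(); print(s["time_s"],s["tcp_pos"],s["eef_rot"],s["gripper_width"],r.grasp_offset)
E
```

```text
scene [[473.5, 0.0, 259.8], [0.0, 473.5, 183.4], [0.0, 0.0, 1.0]] [[-0.8278, -0.3782, 0.4143, 0.0109], [-0.5609, 0.5724, -0.5982, 0.9187], [-0.0109, -0.7276, -0.686, 0.9825], [0.0, 0.0, 0.0, 1.0]]
stage 0.73 [219, 211, 281, 264] 1552 248.3 238.4
stage 0.57 [220, 248, 232, 265] 114 225.8 256.3
stage 0.45 [257, 197, 269, 220] 152 261.9 208.4
holder 0.6 [244, 222, 271, 244] 283 259.2 234.5
clip 0.73 [234, 221, 258, 255] 378 245.6 239.6
box_of_slides 0.66 [174, 254, 196, 285] 440 184.5 269.7
vial 0.53 [257, 200, 268, 219] 142 262.0 208.7
vial 0.47 [221, 211, 284, 263] 1642 248.2 237.8
top [[407.3, 0.0, 255.5], [0.0, 407.3, 191.6], [0.0, 0.0, 1.0]] [[-0.0195, -0.99, 0.1395, 0.4197], [-0.9998, 0.0184, -0.0092, 0.136], [0.0066, -0.1397, -0.9902, 1.0823], [0.0, 0.0, 0.0, 1.0]]
stage 0.94 [178, 184, 240, 251] 2286 206.9 215.6
holder 0.7 [369, 160, 395, 179] 313 381.1 169.7
holder 0.58 [203, 211, 222, 234] 319 212.6 222.8
clip 0.8 [183, 196, 216, 241] 686 195.1 219.2
box_of_slides 0.85 [127, 178, 149, 208] 476 136.9 190.3
box_of_slides 0.68 [178, 182, 235, 250] 2125 206.4 215.3
box_of_slides 0.27 [179, 196, 218, 238] 601 194.9 219.5
stick 0.43 [169, 201, 184, 219] 112 175.3 211.2
0.7 [ 0.16946308 -0.65335708  0.19330476] [-1.79996504e+02  1.10818689e-03 -1.65456973e+02] 0.08743277536589426 -0.0188
```

Run:
```python
import cv2,numpy as np
t=cv2.imread("pics/top0.png")[165:265,110:250]; s=cv2.imread("pics/scene0.png")[185:295,165:300]
t=cv2.resize(t,None,fx=5.7,fy=5.7,interpolation=cv2.INTER_CUBIC)
s=cv2.resize(s,None,fx=5.4,fy=5.4,interpolation=cv2.INTER_CUBIC)
cv2.imwrite("pics/top0c.png",t);cv2.imwrite("pics/scene0c.png",s)
```

```text
(no output)
```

View pics/top0c.png

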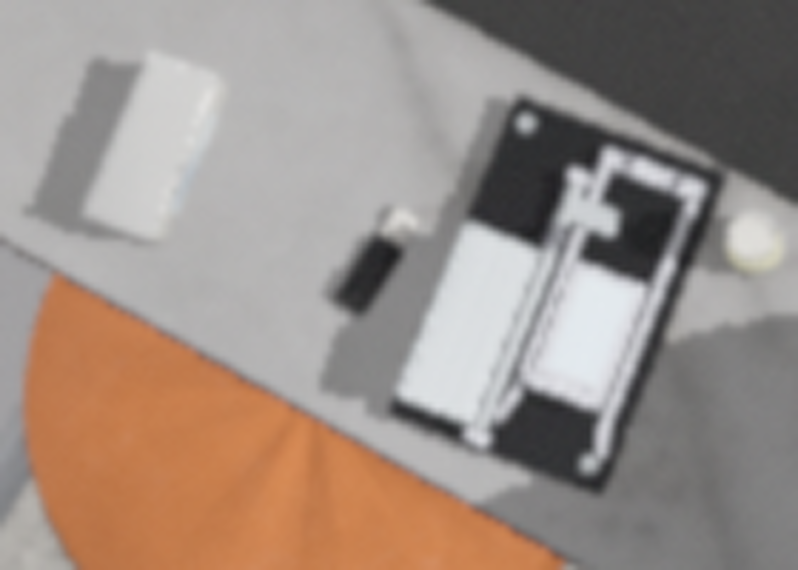

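View pics/scene0c.png

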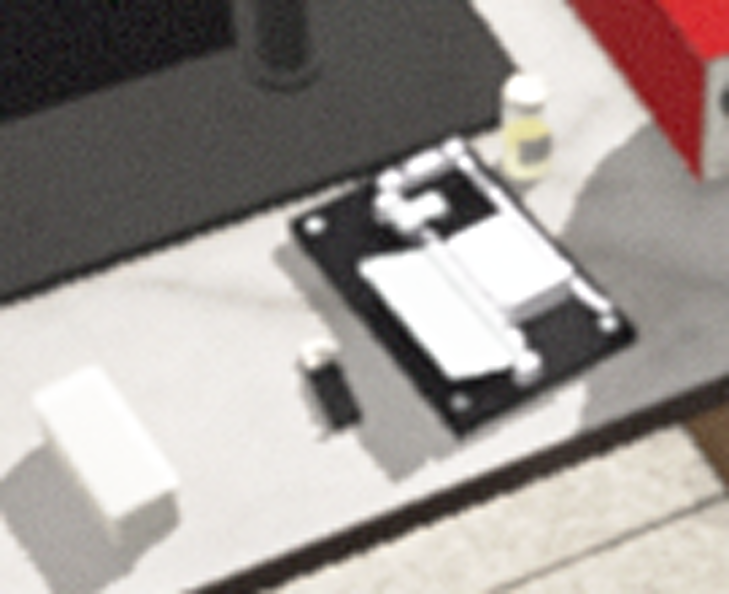

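View pics/top0.png

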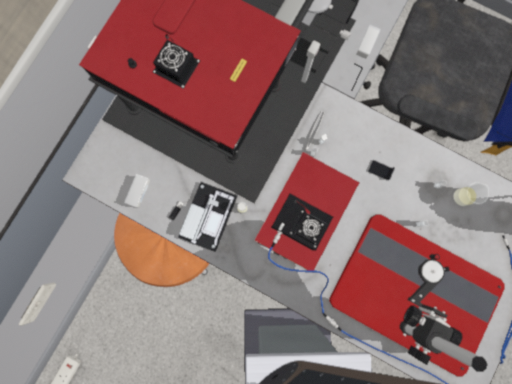

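Top view: stage at crop (390–722, 95–492). The silver holder lies in its channel at full-image (213,223), and the black look-alike at (381,170) stays untouched. The lip is at the near end, the end stop at the top and the tail on the left. Next I'll look at the obstacles and fit the stage pose.

```bash
cat > h.py <<'E'
import numpy as np
from plant import r
from scipy.optimize import least_squares
C={c:(lambda k:(np.array(k["K"]),np.array(k["extrinsics"])))(r.get_calibration(c)) for c in("scene","top")}
def proj(c,P):
    K,T=C[c]; p=(np.atleast_2d(P)-T[:3,3])@T[:3,:3]; p=p@K.T; return p[:,:2]/p[:,2:]
def ray(c,uv,z):
    K,T=C[c]; d=T[:3,:3]@np.linalg.inv(K)@np.array([*uv,1.]); return T[:3,3]+d*(z-T[2,3])/d[2]
def s2w(q,P):
    P=np.atleast_2d(P)/1000.; c,s=np.cos(q[2]),np.sin(q[2]); return np.c_[q[0]+c*P[:,0]-s*P[:,1],q[1]+s*P[:,0]+c*P[:,1],P[:,2]]
def w2s(q,P):
    d=np.array(P[:2])-q[:2]; c,s=np.cos(q[2]),np.sin(q[2]); return 1000*np.array([c*d[0]+s*d[1],-s*d[0]+c*d[1]])
E
python3 - <<'E'
from h import *
S=np.array([[78,74,14],[78,-32,14],[-82,-32,14],[-82,74,14]])
t=(np.array([[520,95],[722,172],[603,492],[390,405]])+.5)/5.7-.5+[110,165]
s=(np.array([[290,225],[465,138],[635,332],[460,437]])+.5)/5.4-.5+[165,185]
def fit(cs):
    f=lambda q:np.concatenate([(proj(c,s2w(q,S))-p).ravel() for c,p in cs])
    o=least_squares(f,[.5,.26,-.35],x_scale=[.1,.1,.1]);return o.x,np.round(o.fun,1)
for cs in([("top",t)],[("scene",s)],[("top",t),("scene",s)]): q,e=fit(cs);print(np.round(q,4),np.degrees(q[2]).round(2),e)
np.save("q.npy",q)
def cr(k,u,sc,o): return (np.array(u)+.5)/sc-.5+o
# lip rear top edge, measured in crops
for n,c,u in [("lip rear L","top",(522,388)),("lip rear R","top",(600,411)),("front L","top",(588,262)),("front R","top",(650,283))]:
    print(n,w2s(q,ray(c,cr(0,u,5.7,[110,165]),.032 if 'lip' in n else .02)).round(1))
E
```

```text
[ 0.5037  0.2325 -0.3847] -22.04 [-0.4 -1.1  1.3 -0.5 -0.2  0.5 -0.7  1. ]
[ 0.4968  0.2381 -0.3872] -22.19 [-0.7 -0.4 -0.4 -0.2  1.4  0.7 -0.4 -0.2]
[ 0.501   0.2344 -0.3859] -22.11 [-1.1 -0.1  0.6  0.6 -1.   1.5 -1.4  2.1 -1.  -1.9 -0.9 -1.6  0.8 -1.
 -0.8 -2. ]
lip rear L [-46.8  16.9]
lip rear R [-43.8 -19.7]
front L [17.3 11.8]
front R [ 18.5 -18.3]
```

View pics/scene0.png

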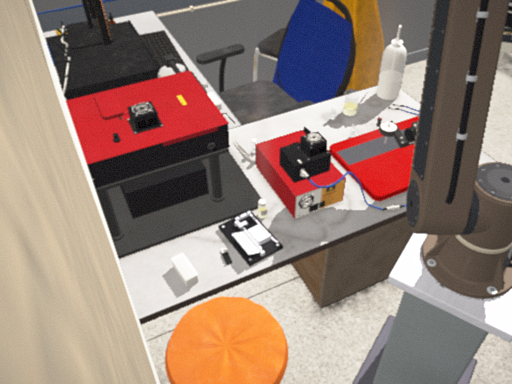

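Run:
```python
from h import *
def tri(a,b):
    f=lambda X:np.r_[proj("top",X)[0]-a,proj("scene",X)[0]-b]
    o=least_squares(f,[.5,0,.1]);return o.x.round(3),o.fun.round(1)
print("fan",tri((312,228),(315,137)))
print("shelf corner",tri((235,148),(226,127)))
print("red unit corner",tri((259,232),(292,196)))
print("knob",tri((432,270),(388,127)))
print("microscope",tri((478,363),(420,110)))
b=ray("scene",(390,98),0);print("bottle base",b.round(3))
for z in(.1,.2,.3,.4):print(z,proj("scene",[b[0],b[1],z]).round(0), ray("top",(478,363),z).round(2))
```

```text
fan (array([0.462, 0.007, 0.202]), array([ 0.2,  0.3, -0.4, -0. ]))
shelf corner (array([0.627, 0.17 , 0.267]), array([-0.5, -0.8,  1.1,  0.3]))
red unit corner (array([0.46 , 0.119, 0.073]), array([ 0.2,  0.4, -0.5, -0. ]))
knob (array([ 0.361, -0.294,  0.089]), array([ 0.2,  0.3, -0.4,  0. ]))
microscope (array([ 0.214, -0.3  ,  0.224]), array([ -8.3, -15.7,  25.7,  -5.5]))
bottle base [ 0.46  -0.589  0.   ]
0.1 [[395.  74.]] [ 0.15 -0.38  0.1 ]
0.2 [[400.  48.]] [ 0.18 -0.33  0.2 ]
0.3 [[406.  20.]] [ 0.2  -0.27  0.3 ]
0.4 [[413. -10.]] [ 0.23 -0.22  0.4 ]
```

Request:
servo_tool(targets=[{"dz": 4}, {"dz": 8}, {"dz": 12}, {"dz": 16}, {"dx": 2, "dy": 2, "dz": 19}, {"dx": 5, "dy": 4.5, "dz": 22}, {"dx": 8, "dy": 7, "dz": 23}, {"dx": 11, "dy": 9.5, "dz": 23}, {"dx": 14, "dy": 12, "dz": 23}, {"dx": 17, "dy": 14.5, "dz": 23}])

```text
validation failed for argument at $.ta...
```

Request:
servo_tool(targets=[{"dx": 0, "dy": 0, "dz": 4, "spin": 0, "grip": 99}, {"dx": 0, "dy": 0, "dz": 8, "spin": 0, "grip": 90}, {"dx": 0, "dy": 0, "dz": 12, "spin": 0, "grip": 80}, {"dx": 0, "dy": 0, "dz": 16, "spin": 0, "grip": 70}, {"dx": 2, "dy": 2, "dz": 19, "spin": 0, "grip": 60}, {"dx": 5, "dy": 4.5, "dz": 22, "spin": 0, "grip": 50}, {"dx": 8, "dy": 7, "dz": 23, "spin": 0, "grip": 39}, {"dx": 11, "dy": 9.5, "dz": 23, "spin": 0, "grip": 39}, {"dx": 14, "dy": 12, "dz": 23, "spin": 0, "grip": 39}, {"dx": 17, "dy": 14.5, "dz": 23, "spin": 0, "grip": 39}])

```text
time_s: 1.53
tcp_pos: [0.3408, -0.5068, 0.424]
eef_rot: [-179.9, 0.1, -165.5]
contact_force: [0.4, -0.6, -0.1]
gripper_width: 0.036
```

Request:
servo_tool(targets=[{"dx": 2, "dy": 3.2, "dz": 0, "spin": -0.08, "grip": 39}, {"dx": 4, "dy": 6.6, "dz": 0, "spin": -0.16, "grip": 39}, {"dx": 6, "dy": 10, "dz": 0, "spin": -0.24, "grip": 39}, {"dx": 8, "dy": 13.5, "dz": 0, "spin": -0.32, "grip": 39}, {"dx": 10, "dy": 17, "dz": 0, "spin": -0.4, "grip": 39}, {"dx": 12, "dy": 20.5, "dz": 0, "spin": -0.48, "grip": 39}, {"dx": 14, "dy": 24, "dz": 0, "spin": -0.56, "grip": 39}, {"dx": 15.5, "dy": 27.8, "dz": 0, "spin": -0.64, "grip": 39}, {"dx": 16.5, "dy": 31.5, "dz": 0, "spin": -0.64, "grip": 39}, {"dx": 17, "dy": 35.5, "dz": 0, "spin": -0.64, "grip": 39}])

```text
time_s: 2.37
tcp_pos: [0.5102, -0.1515, 0.4227]
eef_rot: [-180.0, -0.0, 157.8]
contact_force: [1.1, -0.7, -0.4]
gripper_width: 0.034
```

Request:
servo_tool(targets=[{"dx": 0, "dy": 4, "dz": 0, "spin": 0, "grip": 39}, {"dx": 0, "dy": 8, "dz": 0, "spin": 0, "grip": 39}, {"dx": 0, "dy": 12, "dz": 0, "spin": 0, "grip": 39}, {"dx": -0.5, "dy": 16, "dz": 0, "spin": 0, "grip": 39}, {"dx": -1, "dy": 20, "dz": 0, "spin": 0, "grip": 39}, {"dx": -1.5, "dy": 24, "dz": 0, "spin": 0, "grip": 39}, {"dx": -2.4, "dy": 28, "dz": 0, "spin": 0, "grip": 39}, {"dx": -3.4, "dy": 32, "dz": 0, "spin": 0, "grip": 39}, {"dx": -4.4, "dy": 36, "dz": 0, "spin": 0, "grip": 39}, {"dx": -5.4, "dy": 40, "dz": 0, "spin": 0, "grip": 39}])

```text
time_s: 3.2
tcp_pos: [0.4544, 0.2484, 0.4238]
eef_rot: [179.9, 0.0, 157.9]
contact_force: [1.9, -0.2, -0.1]
gripper_width: 0.0342
```

Request:
servo_tool(targets=[{"dx": 0, "dy": 3.3, "dz": -2, "spin": 0, "grip": 39}, {"dx": 0, "dy": 3.3, "dz": -6, "spin": 0, "grip": 39}, {"dx": 0, "dy": 3.3, "dz": -10, "spin": 0, "grip": 39}, {"dx": 0, "dy": 3.3, "dz": -14, "spin": 0, "grip": 39}, {"dx": 0, "dy": 3.3, "dz": -18, "spin": 0, "grip": 39}, {"dx": 0, "dy": 3.3, "dz": -22, "spin": 0, "grip": 39}, {"dx": 0, "dy": 3.3, "dz": -26, "spin": 0, "grip": 39}, {"dx": 0, "dy": 3.3, "dz": -30, "spin": 0, "grip": 39}, {"dx": 0, "dy": 3.3, "dz": -33, "spin": 0, "grip": 39}, {"dx": 0, "dy": 3.3, "dz": -33, "spin": 0, "grip": 39}])

```text
time_s: 4.03
tcp_pos: [0.4522, 0.2765, 0.0874]
eef_rot: [-179.5, -0.2, 157.8]
contact_force: [-0.8, -1.0, -0.1]
gripper_width: 0.0339
```

Run:
```python
from h import *
import cv2
s=r.get_state();tp=np.array(s["tcp_pos"]);print(s["time_s"],tp,s["eef_rot"],s["gripper_width"],s["contact_force"])
q=np.load("q.npy");print(w2s(q,tp))
ims=[]
for c in("scene","top"):
    im=r.capture(c);cv2.imwrite(f"pics/{c}1.png",im)
    u=proj(c,tp)[0];print(c,u)
    x,y=int(u[0])-50,int(u[1])-55
    ims.append(cv2.resize(im[y:y+110,x:x+75],None,fx=5.3,fy=5.3,interpolation=cv2.INTER_CUBIC)); print(x,y)
cv2.imwrite("pics/c1.png",np.hstack(ims))
```

```text
4.0333 [0.45222523 0.27645178 0.08744797] [-179.47649609   -0.23538247  157.79864683] 0.03393450618909277 [-0.79996256 -0.98507909 -0.13233568]
[-61.03096137  20.62129104]
scene [261.62238361 230.1604102 ]
211 175
top [194.65503728 236.68239277]
144 181
```

View pics/c1.png

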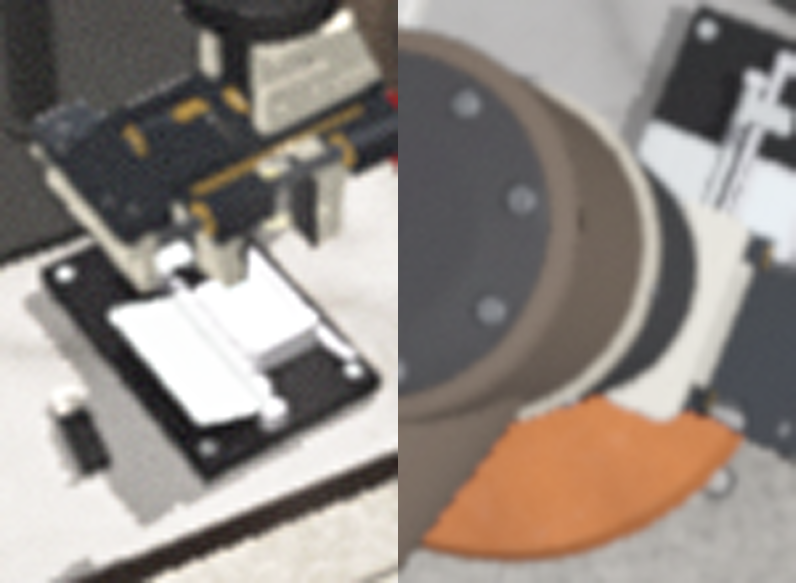

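Run:
```python
from h import *
import cv2
from scipy.spatial.transform import Rotation as Ro
s=r.get_state();tp=np.array(s["tcp_pos"]);R=Ro.from_euler("xyz",s["eef_rot"],degrees=True).as_matrix()
q=np.load("q.npy")
im=cv2.imread("pics/scene1.png");x0,y0,f=220,185,8
im=cv2.resize(im[y0:y0+70,x0:x0+90],None,fx=f,fy=f,interpolation=cv2.INTER_CUBIC)
def dot(P,col):
    u=(proj("scene",P)[0]-[x0,y0]+.5)*f; cv2.circle(im,tuple(int(v) for v in u),3,col,-1)
dot(tp,(0,0,255))
for y in(-38,-17,17,38):
  for x in(-9.5,9.5): dot(tp+R@[x/1e3,y/1e3,0],(0,255,0) if abs(y)<20 else (255,0,0))
  dot(tp+R@[0,y/1e3,-.06],(255,0,255))
cv2.imwrite("pics/c2.png",im)
```

```text
(no output)
```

View pics/c2.png

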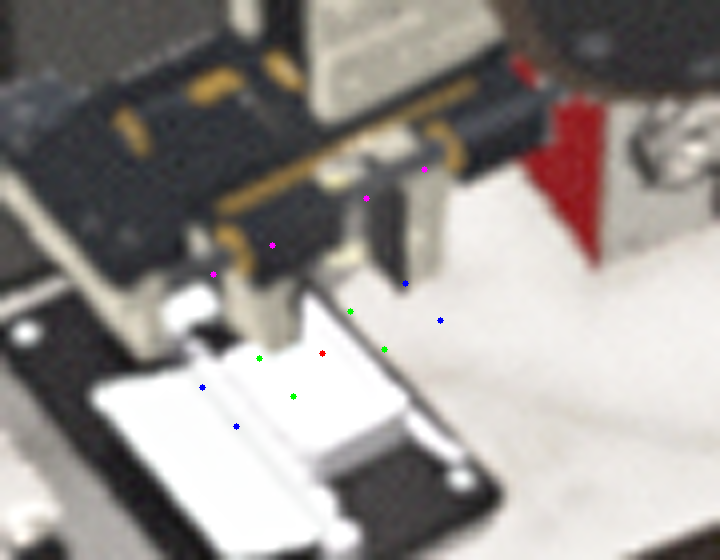

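Request:
servo_tool(targets=[{"dx": 0, "dy": 0, "dz": -1, "spin": 0, "grip": 39}, {"dx": 0, "dy": 0, "dz": -2, "spin": 0, "grip": 39}, {"dx": 0, "dy": 0, "dz": -3, "spin": 0, "grip": 39}, {"dx": 0, "dy": 0, "dz": -3.5, "spin": 0, "grip": 39}, {"dx": 0, "dy": 0, "dz": -3.8, "spin": 0, "grip": 39}, {"dx": 0, "dy": 0, "dz": -3.8, "spin": 0, "grip": 39}, {"dx": 0, "dy": 0, "dz": -3.8, "spin": 0, "grip": 39}, {"dx": 0, "dy": 0, "dz": -3.8, "spin": 0, "grip": 39}, {"dx": 0, "dy": 0, "dz": -3.8, "spin": 0, "grip": 39}, {"dx": 0, "dy": 0, "dz": -3.8, "spin": 0, "grip": 39}])

```text
time_s: 4.97
tcp_pos: [0.4556, 0.2798, 0.0556]
eef_rot: [180.0, 0.0, 157.9]
contact_force: [-0.8, -0.7, -0.5]
gripper_width: 0.0341
```

```bash
cat > ov.py <<'E'
from h import *
import cv2,sys
from scipy.spatial.transform import Rotation as Ro
def ov(name,x0=220,y0=185,w=90,h=75,f=8,hx=-14,q=None,clip=0.):
    im=r.capture("scene");cv2.imwrite(f"pics/raw_{name}.png",im)
    s=r.get_state();tp=np.array(s["tcp_pos"]);R=Ro.from_euler("xyz",s["eef_rot"],degrees=True).as_matrix()
    q=np.load("q.npy") if q is None else q
    print(s["time_s"],tp.round(4),np.round(s["eef_rot"],2),s["gripper_width"],np.round(s["contact_force"],1),"stage",w2s(q,tp).round(1))
    im=cv2.resize(im[y0:y0+h,x0:x0+w],None,fx=f,fy=f,interpolation=cv2.INTER_CUBIC)
    px=lambda P:((proj("scene",P)-[x0,y0]+.5)*f).astype(np.int32)
    def poly(P,col): cv2.polylines(im,[px(P)],True,col,1)
    for y in(-38,-17,17,38):
        poly(np.array([tp+R@[x/1e3,y/1e3,z] for x,z in((-9.5,0),(9.5,0),(9.5,-.02),(-9.5,-.02))]),(0,200,0) if abs(y)<20 else (255,0,0))
    poly(s2w(q,[[78,74,14],[78,-32,14],[-82,-32,14],[-82,74,14]]),(0,0,255))
    poly(s2w(q,[[hx-30,18,32],[hx-30,-18,32],[hx-30,-18,20],[hx-30,18,20]]),(255,0,255))
    poly(s2w(q,[[-72,34,26.5],[12,34,26.5],[12,70,40.6],[-72,70,40.6]]),(0,128,255))
    cv2.imwrite(f"pics/{name}.png",im)
E
python3 -c "
from ov import *
ov('c3')"
```

```text
5.0167 [0.4556 0.2798 0.0556] [1.7997e+02 1.0000e-02 1.5787e+02] 0.033878849559781474 [-0.1 -0.1  0.6] stage [-59.2  25. ]
```

View pics/c3.png

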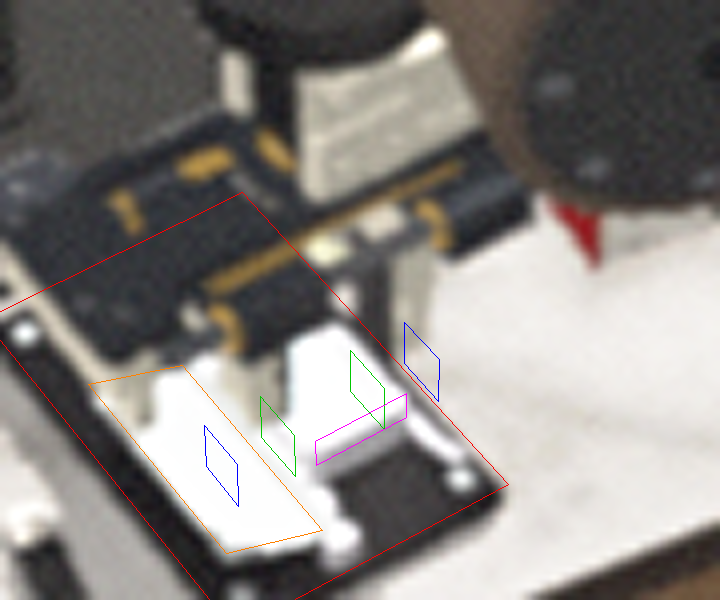

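Run:
```python
import cv2,numpy as np
im=cv2.imread("pics/raw_c3.png")[205:255,235:285].astype(float)
im=np.clip((im-120)*255/135,0,255).astype(np.uint8)
a=cv2.resize(im,None,fx=11,fy=11,interpolation=cv2.INTER_NEAREST)
for i in range(0,50,10):
    cv2.putText(a,str(235+i),(i*11,10),0,.35,(0,0,255),1);cv2.putText(a,str(205+i),(0,i*11+10),0,.35,(0,0,255),1)
cv2.imwrite("pics/c4.png",a)
```

```text
(no output)
```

View pics/c4.png

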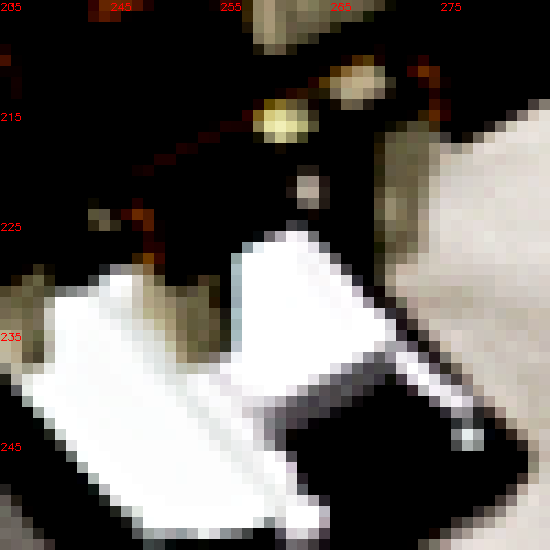

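Run:
```python
from h import *
import cv2
tp=[.4556,.2798]
for z in(.0556,.12,.15,.2,.25,.3,.35,.4,.5):print(z,proj("scene",[*tp,z]).round(1),proj("top",[*tp,z]).round(1))
im=r.capture("top");cv2.imwrite("pics/top2.png",im)
a=cv2.resize(im[150:290,90:250],None,fx=4,fy=4,interpolation=cv2.INTER_CUBIC)
b=cv2.resize(cv2.imread("pics/raw_c3.png")[130:260,215:315],None,fx=4.3,fy=4.3,interpolation=cv2.INTER_CUBIC)
h=min(len(a),len(b));o=np.hstack([a[:h],b[:h]]);print(o.shape);o=cv2.resize(o,None,fx=.74,fy=.74);cv2.imwrite("pics/c5.png",o)
```

```text
0.0556 [[259.9 238.7]] [[195.1 235.7]]
0.12 [[259.6 221.7]] [[191.3 234.8]]
0.15 [[259.5 213.3]] [[189.3 234.4]]
0.2 [[259.2 198.6]] [[185.7 233.6]]
0.25 [[259. 183.]] [[181.7 232.6]]
0.3 [[258.7 166.3]] [[177.2 231.6]]
0.35 [[258.4 148.5]] [[172.1 230.4]]
0.4 [[258.1 129.4]] [[166.2 229. ]]
0.5 [[257.4  86.9]] [[151.4 225.6]]
(559, 1070, 3)
```

View pics/c5.png

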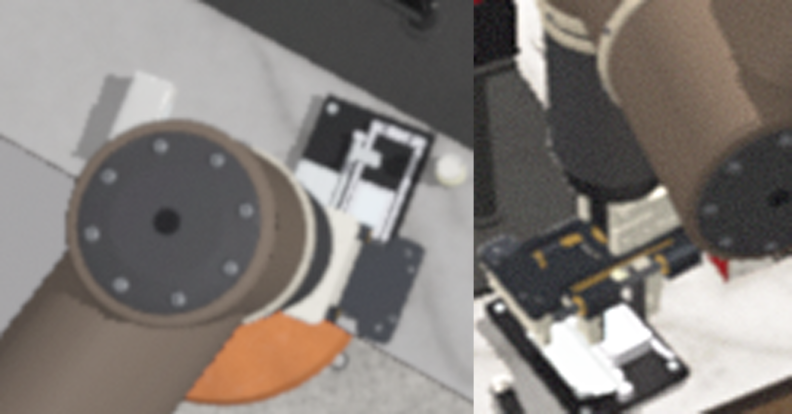

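Run:
```python
from h import *
R=lambda a:np.array([np.cos(a),np.sin(a)])
j=R(np.radians(67.87));x=R(np.radians(-22.13));tp=np.array([.4556,.2798])
for z in(.121,.14,.16):
  for a in(.0965,-.0965):
    for b in(.039,-.039):
      P=[*(tp+a*j+b*x),z];print(z,a,b,proj("scene",P).round(1),proj("top",P).round(1))
```

```text
0.121 0.0965 0.039 [[217.4 228.2]] [[159.7 204.7]]
0.121 0.0965 -0.039 [[234.3 249.3]] [[146.7 235.6]]
0.121 -0.0965 0.039 [[282.3 196.4]] [[235.6 234.1]]
0.121 -0.0965 -0.039 [[300.8 214.7]] [[223.3 265.6]]
0.14 0.0965 0.039 [[216.8 223. ]] [[157.9 203.8]]
0.14 0.0965 -0.039 [[233.9 244. ]] [[144.6 235.3]]
0.14 -0.0965 0.039 [[282.5 191.1]] [[235.2 233.8]]
0.14 -0.0965 -0.039 [[301.1 209.4]] [[222.7 265.9]]
0.16 0.0965 0.039 [[216.2 217.3]] [[155.8 202.9]]
0.16 0.0965 -0.039 [[233.4 238.3]] [[142.3 235. ]]
0.16 -0.0965 0.039 [[282.7 185.4]] [[234.9 233.4]]
0.16 -0.0965 -0.039 [[301.5 203.7]] [[222.1 266.3]]
```

Request:
servo_tool(targets=[{"dx": -0.3, "dy": 0.1, "dz": 0, "spin": 0, "grip": 39}, {"dx": -0.5, "dy": 0.2, "dz": 0, "spin": 0, "grip": 39}, {"dx": -0.5, "dy": 0.2, "dz": -0.4, "spin": 0, "grip": 39}, {"dx": -0.5, "dy": 0.2, "dz": -0.8, "spin": 0, "grip": 39}, {"dx": -0.5, "dy": 0.2, "dz": -1.2, "spin": 0, "grip": 39}, {"dx": -0.5, "dy": 0.2, "dz": -1.6, "spin": 0, "grip": 39}, {"dx": -0.5, "dy": 0.2, "dz": -1.9, "spin": 0, "grip": 39}, {"dx": -0.5, "dy": 0.2, "dz": -2.1, "spin": 0, "grip": 39}, {"dx": -0.5, "dy": 0.2, "dz": -2.1, "spin": 0, "grip": 39}, {"dx": -0.5, "dy": 0.2, "dz": -2.1, "spin": 0, "grip": 39}])

```text
time_s: 5.9
tcp_pos: [0.4505, 0.2816, 0.0341]
eef_rot: [-180.0, -0.0, 157.9]
contact_force: [0.4, 0.2, 0.2]
gripper_width: 0.0344
```

Request:
servo_tool(targets=[{"dx": 0, "dy": 0, "dz": -0.2, "spin": 0, "grip": 39}, {"dx": 0, "dy": 0, "dz": -0.4, "spin": 0, "grip": 39}, {"dx": 0, "dy": 0, "dz": -0.6, "spin": 0, "grip": 39}, {"dx": 0, "dy": 0, "dz": -0.7, "spin": 0, "grip": 39}, {"dx": 0, "dy": 0, "dz": -0.7, "spin": 0, "grip": 39}, {"dx": 0, "dy": 0, "dz": -0.7, "spin": 0, "grip": 39}, {"dx": 0, "dy": 0, "dz": -0.7, "spin": 0, "grip": 39}, {"dx": 0, "dy": 0, "dz": -0.7, "spin": 0, "grip": 39}, {"dx": 0, "dy": 0, "dz": -0.7, "spin": 0, "grip": 39}, {"dx": 0, "dy": 0, "dz": -0.7, "spin": 0, "grip": 39}])

```text
time_s: 6.73
tcp_pos: [0.4505, 0.2817, 0.0273]
eef_rot: [180.0, 0.0, 157.9]
contact_force: [-1.0, -1.3, -0.5]
gripper_width: 0.0341
```

```bash
python3 -c "
from ov import *
ov('c6',x0=228,y0=200,w=72,h=58,f=10)
print(np.round(r.get_state()['moment'],2))"
```

```text
6.7833 [0.4505 0.2817 0.0273] [179.99   0.   157.87] 0.03375543519900202 [0.3 0.1 0.5] stage [-64.6  24.8]
[-0.07 -0.05 -0.03]
```

View pics/c6.png

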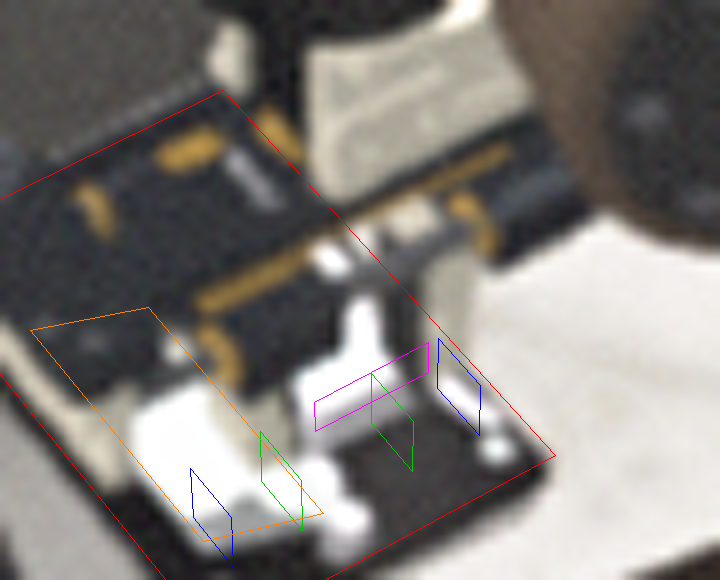

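Run:
```python
from h import *
S=np.array([[78,74,14],[78,-32,14],[-82,-32,14],[-82,74,14]])
t=(np.array([[520,95],[722,172],[603,492],[390,405]])+.5)/5.7-.5+[110,165]
s=(np.array([[290,225],[465,138],[635,332],[460,437]])+.5)/5.4-.5+[165,185]
for cs in([("top",t)],[("scene",s)],[("top",t),("scene",s)]):
    f=lambda q:np.concatenate([(proj(c,s2w(q,S)+[0,0,q[3]])-p).ravel() for c,p in cs])
    o=least_squares(f,[.5,.26,-.35,0],x_scale=[.1,.1,.1,.1]);J=np.linalg.inv(o.jac.T@o.jac);print(o.x.round(4),o.fun.round(1),np.sqrt(np.diag(J)).round(3))
# tip midpoint from c6 and c4 in the scene view: observed vs predicted
for tp,L,R in [((.4556,.2798,.0556),(252,237.5),(271.5,230)),((.4505,.2817,.0273),(254.5,246.5),(273,234.5))]:
    print(proj("scene",tp).round(1),np.mean([L,R],0))
s0=r.get_state();print(s0["joints"])
```

```text
[ 0.5062  0.2359 -0.3848 -0.0307] [-0.2 -0.1  0.5  0.1 -0.4 -0.5  0.2  0.5] [0.002 0.002 0.014 0.015]
[ 0.5067  0.2248 -0.3855 -0.0198] [-0.  -0.1 -0.5  0.4  0.7  0.5 -0.3 -0.8] [0.008 0.011 0.016 0.016]
[ 0.5032  0.2326 -0.3852 -0.0099] [ 0.  -0.3  1.4  0.2  0.1  0.7 -0.   1.4 -1.  -0.2 -1.1  0.1  0.4  0.6
 -0.9 -0.5] [0.001 0.001 0.01  0.002]
[[259.9 238.7]] [261.75 233.75]
[[261.2 247.2]] [263.75 240.5 ]
[ 5.31781024e+01  1.69641091e+01 -2.94061031e+01 -1.20467387e-03
 -4.36235311e+01 -1.65304553e+02]
```

Request:
servo_tool(targets=[{"dx": 0, "dy": 0, "dz": -0.2, "spin": 0, "grip": 39}, {"dx": 0, "dy": 0, "dz": -0.4, "spin": 0, "grip": 39}, {"dx": 0, "dy": 0, "dz": -0.6, "spin": 0, "grip": 39}, {"dx": 0, "dy": 0, "dz": -0.7, "spin": 0, "grip": 39}, {"dx": 0, "dy": 0, "dz": -0.7, "spin": 0, "grip": 39}, {"dx": 0, "dy": 0, "dz": -0.7, "spin": 0, "grip": 39}, {"dx": 0, "dy": 0, "dz": -0.7, "spin": 0, "grip": 39}, {"dx": 0, "dy": 0, "dz": -0.7, "spin": 0, "grip": 39}, {"dx": 0, "dy": 0, "dz": -0.7, "spin": 0, "grip": 39}, {"dx": 0, "dy": 0, "dz": -0.7, "spin": 0, "grip": 39}])

```text
time_s: 7.62
tcp_pos: [0.4505, 0.2817, 0.0203]
eef_rot: [180.0, 0.0, 157.9]
contact_force: [0.6, 0.2, -0.3]
gripper_width: 0.0344
```

Request:
servo_tool(targets=[{"dx": 0, "dy": 0, "dz": -0.2, "spin": 0, "grip": 39}, {"dx": 0, "dy": 0, "dz": -0.4, "spin": 0, "grip": 39}, {"dx": 0, "dy": 0, "dz": -0.6, "spin": 0, "grip": 39}, {"dx": 0, "dy": 0, "dz": -0.7, "spin": 0, "grip": 39}, {"dx": 0, "dy": 0, "dz": -0.7, "spin": 0, "grip": 39}, {"dx": 0, "dy": 0, "dz": -0.7, "spin": 0, "grip": 39}, {"dx": 0, "dy": 0, "dz": -0.7, "spin": 0, "grip": 39}, {"dx": 0, "dy": 0, "dz": -0.7, "spin": 0, "grip": 39}, {"dx": 0, "dy": 0, "dz": -0.7, "spin": 0, "grip": 39}, {"dx": 0, "dy": 0, "dz": -0.7, "spin": 0, "grip": 39}])

```text
time_s: 8.45
tcp_pos: [0.4505, 0.2817, 0.0133]
eef_rot: [180.0, 0.0, 157.9]
contact_force: [-0.6, -0.1, 0.1]
gripper_width: 0.0342
```

```bash
python3 -c "
from ov import *
ov('c7',x0=228,y0=200,w=72,h=58,f=10)
im=cv2.imread('pics/raw_c7.png')[205:262,228:295]
cv2.imwrite('pics/c7.png',cv2.resize(im,None,fx=11,fy=10,interpolation=cv2.INTER_CUBIC)) if 0 else cv2.imwrite('pics/c7.png',cv2.resize(im,None,fx=10,fy=10,interpolation=cv2.INTER_CUBIC))
print(np.round(r.get_state()['moment'],2))"
```

```text
8.5 [0.4505 0.2816 0.0133] [180.     0.   157.87] 0.03434106948399987 [ 0.7 -0.3 -0.2] stage [-64.6  24.8]
[-0.02 -0.02 -0.01]
```

View pics/c7.png

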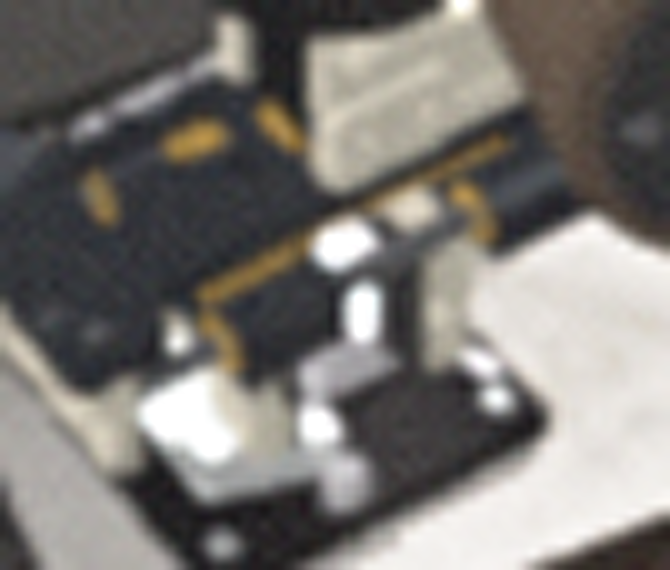

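Request:
servo_tool(targets=[{"dx": 0, "dy": 0, "dz": -0.2, "spin": 0, "grip": 39}, {"dx": 0, "dy": 0, "dz": -0.4, "spin": 0, "grip": 39}, {"dx": 0, "dy": 0, "dz": -0.6, "spin": 0, "grip": 39}, {"dx": 0, "dy": 0, "dz": -0.8, "spin": 0, "grip": 39}, {"dx": 0, "dy": 0, "dz": -0.8, "spin": 0, "grip": 39}, {"dx": 0, "dy": 0, "dz": -0.8, "spin": 0, "grip": 39}, {"dx": 0, "dy": 0, "dz": -0.8, "spin": 0, "grip": 39}, {"dx": 0, "dy": 0, "dz": -0.8, "spin": 0, "grip": 39}, {"dx": 0, "dy": 0, "dz": -0.8, "spin": 0, "grip": 39}, {"dx": 0, "dy": 0, "dz": -0.8, "spin": 0, "grip": 39}])

```text
time_s: 9.33
tcp_pos: [0.4505, 0.2817, 0.0054]
eef_rot: [180.0, 0.0, 157.9]
contact_force: [-0.4, 0.4, -0.2]
gripper_width: 0.034
```

Request:
servo_tool(targets=[{"dx": 0, "dy": 0, "dz": -0.2, "spin": 0, "grip": 39}, {"dx": 0, "dy": 0, "dz": -0.4, "spin": 0, "grip": 39}, {"dx": 0, "dy": 0, "dz": -0.6, "spin": 0, "grip": 39}, {"dx": 0, "dy": 0, "dz": -0.8, "spin": 0, "grip": 39}, {"dx": 0, "dy": 0, "dz": -0.8, "spin": 0, "grip": 39}, {"dx": 0, "dy": 0, "dz": -0.8, "spin": 0, "grip": 39}, {"dx": 0, "dy": 0, "dz": -0.8, "spin": 0, "grip": 39}, {"dx": 0, "dy": 0, "dz": -0.8, "spin": 0, "grip": 39}, {"dx": 0, "dy": 0, "dz": -0.8, "spin": 0, "grip": 39}, {"dx": 0, "dy": 0, "dz": -0.8, "spin": 0, "grip": 39}])

```text
time_s: 10.17
tcp_pos: [0.4507, 0.2819, -0.0026]
eef_rot: [180.0, 0.0, 157.9]
contact_force: [0.2, 1.3, 2.5]
gripper_width: 0.0341
```

Run:
```python
from h import *
import cv2
im=r.capture("scene");cv2.imwrite("pics/raw8.png",im)
s=r.get_state();print(s["time_s"],s["tcp_pos"].round(4),np.round(s["contact_force"],1),np.round(s["moment"],2))
a=cv2.imread("pics/raw_c7.png").mean(2)
d=im.mean(2)
# gray values on the finger/tail area
for y in range(238,258): print(y,' '.join(f"{int(v):3d}" for v in d[y,242:276]))
```

```text
10.2167 [ 0.4506  0.2818 -0.0026] [1.  0.9 3.6] [ 0.44 -0.36  0.02]
238  51  55  48  52  48  54  76  92 104  91  74  67  59  55  63  51  57  56  56  53  89 178 236 180  87  54  51  67 117 157 165 164 144 142
239  52  52  56  58  54  52  80  86  77  58  54  55  56  55  53  59  57  54  59  54  81 163 187 138  70  51  51  70 127 172 176 166 153 142
240  53  57  79  98  77  66  87  88  63  54  59  60  49  54  61  55  58  56  55  51  79 142 159 112  65  51  55  69 133 188 187 177 189 224
241  56  46  86 150 128  94 127 127  92  62  55  56  55  55  56  53  48  50  52  50  82 143 155 117  70  53  54  66 125 173 178 164 180 229
242  51  45 114 203 178 111 114 125 118  81  58  60  51  50  53  47  51  50  54  47  73 131 146 105  63  55  53  65 116 156 170 156 137 152
243  47  43 119 213 190 127  96 111 128  95  63  50  50  50  46  51  49  45  52  48  59  96  87  72  58  55  52  67 117 155 169 165 120  87
244  48  39  82 139 134 104  92  98 114 100  63  49  46  45  50  47  56  68  59  47  45  55  55  52  57  61  62  60 106 151 156 147 103  97
245  50  50  68  89  94  98 100 119 129 114  72  49 
[... 1067 characters left out ...]

253 114  49  53 121 166 171 165 167 169 188 199 190 173 163 143 109  78  95 146 184 183 170 130  76  47  53  58  56  46  49  65  97 118 152
254 113  41  29  63 120 164 169 170 172 167 172 169 158 124  95  58  42  66 133 171 174 150 113  73  47  46  44  55  64  90 119 150 180 203
255  93  52  27  33  79 130 159 158 141 122 106 105  90  64  41  33  26  57 108 149 152 124  86  50  46  48  62  90 121 151 179 203 229 238
256  78  34  32  26  38  69  94  90  71  58  40  48  45  34  32  46  38  42  65  84  84  64  42  52  66  90 122 153 185 206 232 237 241 241
257  98  49  32  27  25  34  46  51  52  39  32  34  41  39  42  41  44  40  43  42  42  45  62  91 121 152 182 208 233 241 240 240 240 238
```

Request:
servo_tool(targets=[{"dx": 0, "dy": 0, "dz": -0.2, "spin": 0, "grip": 39}, {"dx": 0, "dy": 0, "dz": -0.4, "spin": 0, "grip": 39}, {"dx": 0, "dy": 0, "dz": -0.6, "spin": 0, "grip": 39}, {"dx": 0, "dy": 0, "dz": -0.8, "spin": 0, "grip": 39}, {"dx": 0, "dy": 0, "dz": -0.8, "spin": 0, "grip": 39}, {"dx": 0, "dy": 0, "dz": -0.8, "spin": 0, "grip": 39}, {"dx": 0, "dy": 0, "dz": -0.8, "spin": 0, "grip": 39}, {"dx": 0, "dy": 0, "dz": -0.8, "spin": 0, "grip": 39}, {"dx": 0, "dy": 0, "dz": -0.8, "spin": 0, "grip": 39}, {"dx": 0, "dy": 0, "dz": -0.8, "spin": 0, "grip": 39}])

```text
time_s: 11.05
tcp_pos: [0.4511, 0.2825, -0.0101]
eef_rot: [179.9, 0.0, 157.9]
contact_force: [-0.2, 2.6, 8.7]
gripper_width: 0.0342
```

Run:
```python
from h import *
import cv2
im=r.capture("scene");cv2.imwrite("pics/raw9.png",im)
s=r.get_state();print(s["time_s"],s["tcp_pos"].round(4),np.round(s["contact_force"],1),np.round(s["moment"],2))
d=im.mean(2)
for y in range(238,260): print(y,' '.join(f"{int(v):3d}" for v in d[y,240:278]))
```

```text
11.1 [ 0.4511  0.2825 -0.0102] [-0.9  1.9  9.8] [ 1.   -0.01 -0.04]
238  56  59  51  52  52  48  53  48  46  48  52  70  83  94 105  91  73  67  53  72 132 164 150 110  86  77  75  74  62  75 121 157 166 166 155 141 172 205
239  56  51  55  58  44  52  45  49  58  68  86 103 104  88  80  65  59  51  55  53  55  64  76  85  90  77  60  57  57  69 130 156 165 161 159 147 151 192
240  54  57  58  50  48  45  45  53  76  97 101  95  79  64  57  54  51  55  59  56  54  55  77 113 117  89  62  54  45  71 134 158 165 168 187 224 215 193
241  53  49  47  54  49  51  49  59  70  79  73  61  53  51  53  54  57  57  61  58  50  57  91 133 139  97  65  52  55  78 144 169 170 165 165 228 252 228
242  55  52  52  58  77  80  67  55  79  78  60  50  51  51  59  54  54  63  55  59  43  55  82 131 134  90  64  56  46  78 152 179 173 155 124 145 197 192
243  53  55  55  55  89 126 109  85 109 115  86  56  53  59  54  52  51  53  54  57  55  53  73  95  90  64  55  61  55  82 150 175 172 160 110  82 140 177
244  56  53  50  47  97 177 172 120 121 132 121  86  60  54  49  50  54  50  51  51  48  55  53 
[... 1699 characters left out ...]
  51 111 149 153 126  78  48  42  49  64  88 120 157 183 201 227 238 241 241
256 161 153 106  59 103 165 180 186 185 184 189 190 190 172 146 119  90  51  35  44  61  83  88  67  50  48  63  87 121 155 180 206 233 239 241 240 240 239
257 145 156 119  57  48 115 162 183 185 184 181 166 137 109  87  69  41  35  39  36  40  41  42  42  64  92 119 151 184 208 235 239 243 240 240 238 238 238
258 171 165 141  93  44  60 116 165 177 175 158 120  69  46  41  33  34  36  40  40  44  35  55  69 111 149 166 187 230 240 242 241 240 241 238 239 239 238
259 172 178 171 133  88  47  60 108 139 151 150 117  62  31  33  35  37  37  34  39  44  63 108 125 151 173 189 207 232 242 241 240 240 239 239 239 238 239
```

```bash
cat > ang.py <<'E'
from h import *
import cv2
q=np.load("q.npy")
def edge(y,th):
    a=.38-th;d=y-30;return np.c_[np.full_like(y,-72.),30+d*np.cos(a)-np.sin(a),23+d*np.sin(a)+np.cos(a)-1.5]
def model(th,off=0):
    p=proj("scene",s2w(q,edge(np.linspace(34,70,30),th)));return p+[0,off]
def rows(f,cols):
    d=cv2.imread(f).mean(2);o=[]
    for c in cols:
        col=d[:,c];e=np.nan
        for y in range(263,244,-1):
            if col[y]<100<=col[y-1]: e=y-1+(col[y-1]-100)/(col[y-1]-col[y]);break
        o.append(e)
    return np.round(o,1)
if __name__=="__main__":
    cols=range(245,258)
    for f in("raw_c3","raw_c6","raw_c7","raw8","raw9"):print(f,rows(f"pics/{f}.png",cols))
    for th in(0,.1,.2,.3,.4,.5):
        p=model(th);p=p[np.argsort(p[:,0])];print(th,np.interp(cols,p[:,0],p[:,1]).round(1),p[[0,-1]].round(1).tolist())
E
python3 ang.py
```

```text
raw_c3 [251.5 252.8 254.1 254.8 260.3 260.4 259.8 254.  254.3 254.  253.8 253.6
 253.5]
raw_c6 [251.6 252.8 254.1 254.8 260.3 260.4 259.6 254.  253.7 253.6 253.3 253.
 252.8]
raw_c7 [251.4 252.9 254.1 254.7 260.3 260.4 259.7 254.  253.8 253.6 253.3 253.
 252.8]
raw8 [253.4 254.5 255.5 255.9 260.3 260.4 259.7 255.1 255.1 254.9 254.4 253.9
 253.2]
raw9 [257.3 258.3 259.1 259.7 260.3 260.3 259.6 257.6 257.1 256.8 256.4 255.8
 254.5]
0 [253.9 253.9 253.9 253.9 253.9 253.7 253.4 253.2 253.  252.7 252.5 252.3
 252. ] [[249.0, 253.9], [260.1, 251.3]]
0.1 [255.1 255.1 255.1 255.1 254.9 254.6 254.3 254.  253.7 253.4 253.  252.7
 252.4] [[248.6, 255.1], [260.0, 251.5]]
0.2 [256.2 256.2 256.2 256.2 255.9 255.5 255.1 254.7 254.3 253.9 253.5 253.1
 252.8] [[248.3, 256.2], [260.0, 251.6]]
0.3 [257.3 257.3 257.3 257.3 256.9 256.4 255.9 255.5 255.  254.5 254.  253.6
 253.1] [[248.1, 257.3], [259.9, 251.7]]
0.4 [258.3 258.3 258.3 258.3 257.8 257.3 256.7 256.2 255.6 255.1 254.5 254.
 253.4] [[248.1, 258.3], [259.9, 251.8]]
0.5 [259.3 259.3 259.3 259.3 258.7 258.1 257.5 256.9 256.2 255.6 255.  254.3
 253.7] [[248.2, 259.3], [259.9, 251.9]]
```

Request:
servo_tool(targets=[{"dx": 0.37, "dy": -0.15, "dz": 0.1, "spin": 0, "grip": 39}, {"dx": 0.74, "dy": -0.3, "dz": 0.1, "spin": 0, "grip": 39}, {"dx": 1.11, "dy": -0.45, "dz": 0.1, "spin": 0, "grip": 39}, {"dx": 1.48, "dy": -0.6, "dz": 0.1, "spin": 0, "grip": 39}, {"dx": 1.85, "dy": -0.75, "dz": 0.1, "spin": 0, "grip": 39}, {"dx": 1.85, "dy": -0.75, "dz": 0.1, "spin": 0, "grip": 39}, {"dx": 1.85, "dy": -0.75, "dz": 0.1, "spin": 0, "grip": 39}, {"dx": 1.85, "dy": -0.75, "dz": 0.1, "spin": 0, "grip": 39}, {"dx": 1.85, "dy": -0.75, "dz": 0.1, "spin": 0, "grip": 39}, {"dx": 1.85, "dy": -0.75, "dz": 0.1, "spin": 0, "grip": 39}])

```text
time_s: 11.93
tcp_pos: [0.4681, 0.2736, -0.0097]
eef_rot: [-179.9, -0.0, 157.9]
contact_force: [-3.6, 1.4, 10.0]
gripper_width: 0.0339
```

Run:
```python
from h import *
import cv2
q=np.load("q.npy")
s=r.get_state();print(s["time_s"],s["tcp_pos"].round(4),np.round(s["contact_force"],1),np.round(s["moment"],2),w2s(q,s["tcp_pos"]))
a=cv2.imread("pics/top0.png")
for c in("scene","top"):
    im=r.capture(c);cv2.imwrite(f"pics/{c}10.png",im)
    for d in r.cut_out("holder",c)[:3]: print(c,round(d["p"],2),d["extent"],d["mask"].sum())
im=cv2.imread("pics/top10.png")
# profile along channel at y=-8, plate top, in top view, stage x from -50..70
for f in("top0","top10"):
    g=cv2.imread(f"pics/{f}.png").mean(2).astype(np.float32)
    for y in(-12,-6,0):
        xs=np.arange(-46,64,3);p=proj("top",s2w(q,np.c_[xs,np.full(len(xs),y),np.full(len(xs),20)])).astype(np.float32)
        print(f,y,cv2.remap(g,p[None,:,0],p[None,:,1],1)[0].astype(int).tolist())
```

```text
11.9333 [ 0.4681  0.2736 -0.0097] [-3.6  1.4 10. ] [0.45 1.62 0.12] [-45.26590915  23.95454331]
top 0.54 [367.4, 161.4, 392.4, 179.5] 292
top 0.52 [210.3, 208.7, 222.3, 220.4] 118
top0 -12 [111, 187, 216, 217, 224, 227, 227, 228, 228, 228, 227, 227, 227, 226, 227, 228, 228, 227, 227, 225, 212, 145, 66, 51, 49, 44, 38, 35, 34, 36, 36, 36, 38, 46, 50, 76, 141]
top0 -6 [107, 188, 217, 219, 225, 230, 232, 231, 232, 232, 232, 232, 231, 232, 232, 232, 232, 232, 231, 227, 207, 139, 61, 50, 48, 43, 38, 36, 36, 37, 37, 39, 45, 48, 51, 85, 160]
top0 0 [100, 182, 217, 221, 226, 231, 232, 232, 232, 232, 232, 232, 232, 232, 232, 232, 232, 232, 232, 227, 205, 138, 66, 50, 48, 49, 46, 44, 42, 44, 48, 48, 48, 48, 52, 95, 171]
top10 -12 [191, 190, 194, 194, 194, 190, 193, 196, 200, 181, 120, 95, 102, 125, 183, 224, 233, 233, 233, 233, 232, 233, 232, 224, 181, 94, 44, 38, 37, 37, 38, 39, 42, 48, 53, 80, 145]
top10 -6 [222, 221, 222, 222, 223, 222, 221, 222, 222, 220, 212, 214, 214, 213, 219, 228, 234, 236, 236, 236, 236, 236, 234, 220, 170, 81, 40, 37, 37, 38, 41, 42, 47, 49, 52, 88, 165]
top10 0 [204, 205, 209, 215, 216, 222, 224, 226, 226, 226, 226, 226, 226, 226, 227, 230, 235, 236, 236, 237, 237, 236, 233, 218, 158, 70, 48, 46, 42, 45, 49, 51, 51, 51, 55, 98, 175]
```

Request:
servo_tool(targets=[{"dx": 0.37, "dy": -0.15, "dz": 0, "spin": 0, "grip": 39}, {"dx": 0.74, "dy": -0.3, "dz": 0, "spin": 0, "grip": 39}, {"dx": 1.11, "dy": -0.45, "dz": 0, "spin": 0, "grip": 39}, {"dx": 1.48, "dy": -0.6, "dz": 0, "spin": 0, "grip": 39}, {"dx": 1.85, "dy": -0.75, "dz": 0, "spin": 0, "grip": 39}, {"dx": 2.2, "dy": -0.89, "dz": 0, "spin": 0, "grip": 39}, {"dx": 2.4, "dy": -0.97, "dz": 0, "spin": 0, "grip": 39}, {"dx": 2.6, "dy": -1.05, "dz": 0, "spin": 0, "grip": 39}, {"dx": 2.6, "dy": -1.05, "dz": 0, "spin": 0, "grip": 39}, {"dx": 2.6, "dy": -1.05, "dz": 0, "spin": 0, "grip": 39}])

```text
time_s: 12.97
tcp_pos: [0.4935, 0.263, -0.0099]
eef_rot: [-179.9, -0.1, 157.9]
contact_force: [-7.0, 1.6, 11.2]
gripper_width: 0.0344
```

```bash
cat > chk.py <<'E'
from h import *
import cv2,sys
n=sys.argv[1];q=np.load("q.npy")
s=r.get_state();print(s["time_s"],s["tcp_pos"].round(4),np.round(s["contact_force"],1),np.round(s["moment"],2),w2s(q,s["tcp_pos"]).round(1))
cv2.imwrite(f"pics/top{n}.png",r.capture("top"));cv2.imwrite(f"pics/scene{n}.png",r.capture("scene"))
for f in("top10",f"top{n}"):
    g=cv2.imread(f"pics/{f}.png").mean(2).astype(np.float32)
    for y in(-15,-9,-3,3):
        xs=np.arange(20,70,2.);p=proj("top",s2w(q,np.c_[xs,np.full(len(xs),y),np.full(len(xs),20)])).astype(np.float32)
        print(f,y,cv2.remap(g,p[None,:,0],p[None,:,1],1)[0].astype(int).tolist())
E
python3 chk.py 11
```

```text
12.9667 [ 0.4935  0.263  -0.0099] [-7.   1.6 11.2] [0.82 2.38 0.13] [-17.7  23.7]
top10 -15 [224, 221, 208, 172, 114, 68, 45, 42, 40, 42, 41, 40, 39, 40, 42, 43, 46, 52, 57, 73, 118, 164, 191, 192, 177]
top10 -9 [233, 227, 215, 172, 115, 57, 43, 39, 39, 38, 37, 39, 40, 39, 40, 43, 47, 50, 55, 65, 111, 151, 183, 194, 183]
top10 -3 [233, 226, 210, 166, 109, 56, 45, 41, 39, 38, 39, 41, 43, 46, 48, 50, 50, 51, 54, 71, 123, 173, 211, 214, 199]
top10 3 [233, 226, 203, 160, 103, 66, 55, 59, 62, 62, 56, 57, 54, 52, 52, 53, 52, 52, 52, 74, 119, 175, 208, 216, 207]
top11 -15 [85, 98, 124, 171, 200, 207, 191, 181, 177, 178, 179, 179, 177, 175, 172, 165, 151, 119, 86, 76, 119, 165, 193, 194, 178]
top11 -9 [169, 167, 173, 197, 218, 231, 229, 225, 221, 218, 217, 216, 217, 217, 215, 210, 204, 157, 109, 73, 113, 153, 185, 196, 185]
top11 -3 [227, 226, 227, 228, 230, 233, 235, 236, 237, 237, 236, 236, 236, 236, 233, 225, 200, 151, 97, 80, 125, 175, 212, 215, 200]
top11 3 [228, 228, 228, 228, 227, 228, 231, 234, 236, 237, 237, 236, 236, 236, 233, 222, 193, 144, 87, 84, 120, 176, 209, 218, 209]
```

Request:
servo_tool(targets=[{"dx": 0.1, "dy": -0.04, "dz": 0, "spin": 0, "grip": 39}, {"dx": 0.2, "dy": -0.08, "dz": 0, "spin": 0, "grip": 39}, {"dx": 0.3, "dy": -0.12, "dz": 0, "spin": 0, "grip": 39}, {"dx": 0.38, "dy": -0.15, "dz": 0, "spin": 0, "grip": 39}, {"dx": 0.44, "dy": -0.18, "dz": 0, "spin": 0, "grip": 39}, {"dx": 0.49, "dy": -0.2, "dz": 0, "spin": 0, "grip": 39}, {"dx": 0.52, "dy": -0.21, "dz": 0, "spin": 0, "grip": 39}, {"dx": 0.55, "dy": -0.22, "dz": 0, "spin": 0, "grip": 39}, {"dx": 0.55, "dy": -0.22, "dz": 0, "spin": 0, "grip": 39}, {"dx": 0.55, "dy": -0.22, "dz": 0, "spin": 0, "grip": 39}])

```text
time_s: 13.9
tcp_pos: [0.4987, 0.2611, -0.0099]
eef_rot: [-179.9, -0.1, 157.9]
contact_force: [-9.2, 3.5, 11.0]
gripper_width: 0.0342
```

```bash
python3 chk.py 12 | grep -v top10
```

```text
13.9 [ 0.4987  0.2611 -0.0099] [-9.2  3.5 11. ] [1.37 3.12 0.2 ] [-12.2  23.9]
top12 -15 [115, 89, 82, 88, 92, 102, 126, 156, 171, 177, 178, 177, 176, 176, 177, 184, 198, 213, 211, 194, 164, 176, 193, 194, 179]
top12 -9 [191, 172, 162, 162, 166, 176, 192, 206, 214, 217, 216, 216, 216, 219, 222, 226, 232, 229, 218, 192, 161, 165, 186, 196, 186]
top12 -3 [227, 228, 229, 228, 227, 228, 228, 229, 231, 234, 235, 236, 237, 237, 237, 237, 236, 233, 223, 200, 181, 185, 214, 216, 201]
top12 3 [226, 227, 228, 228, 228, 229, 228, 228, 229, 230, 232, 234, 236, 237, 238, 237, 236, 231, 222, 192, 173, 181, 211, 218, 209]
```

Request:
servo_tool(targets=[{"dx": 0.05, "dy": -0.02, "dz": 0, "spin": 0, "grip": 39}, {"dx": 0.1, "dy": -0.04, "dz": 0, "spin": 0, "grip": 39}, {"dx": 0.15, "dy": -0.06, "dz": 0, "spin": 0, "grip": 39}, {"dx": 0.15, "dy": -0.06, "dz": 0, "spin": 0, "grip": 39}, {"dx": 0.15, "dy": -0.06, "dz": 0, "spin": 0, "grip": 39}, {"dx": 0.15, "dy": -0.06, "dz": 0, "spin": 0, "grip": 39}, {"dx": 0.15, "dy": -0.06, "dz": 0, "spin": 0, "grip": 39}, {"dx": 0.15, "dy": -0.06, "dz": 0, "spin": 0, "grip": 39}, {"dx": 0.15, "dy": -0.06, "dz": 0, "spin": 0, "grip": 39}, {"dx": 0.15, "dy": -0.06, "dz": 0, "spin": 0, "grip": 39}])

```text
time_s: 14.83
tcp_pos: [0.5002, 0.2605, -0.0099]
eef_rot: [-179.9, -0.1, 157.9]
contact_force: [-7.5, 3.2, 11.4]
gripper_width: 0.0342
```

```bash
python3 chk.py 13 | grep -v top10
```

```text
14.8333 [ 0.5002  0.2605 -0.0099] [-7.5  3.2 11.4] [1.38 3.02 0.13] [-10.6  24. ]
top13 -15 [118, 93, 81, 84, 86, 90, 100, 134, 160, 174, 177, 177, 175, 174, 177, 184, 198, 216, 221, 217, 200, 194, 197, 194, 179]
top13 -9 [197, 179, 163, 163, 164, 170, 178, 190, 204, 213, 214, 216, 216, 219, 222, 227, 232, 233, 228, 216, 189, 182, 187, 196, 186]
top13 -3 [228, 227, 228, 228, 228, 228, 228, 227, 226, 229, 232, 234, 237, 237, 238, 238, 238, 236, 231, 220, 203, 198, 215, 216, 201]
top13 3 [222, 224, 227, 228, 228, 228, 228, 228, 228, 229, 230, 233, 235, 237, 237, 237, 237, 236, 233, 223, 209, 198, 215, 218, 209]
```

Request:
servo_tool(targets=[{"dx": 0.05, "dy": -0.02, "dz": 0, "spin": 0, "grip": 39}, {"dx": 0.1, "dy": -0.04, "dz": 0, "spin": 0, "grip": 39}, {"dx": 0.15, "dy": -0.06, "dz": 0, "spin": 0, "grip": 39}, {"dx": 0.2, "dy": -0.08, "dz": 0, "spin": 0, "grip": 39}, {"dx": 0.2, "dy": -0.08, "dz": 0, "spin": 0, "grip": 39}, {"dx": 0.2, "dy": -0.08, "dz": 0, "spin": 0, "grip": 39}, {"dx": 0.2, "dy": -0.08, "dz": 0, "spin": 0, "grip": 39}, {"dx": 0.2, "dy": -0.08, "dz": 0, "spin": 0, "grip": 39}, {"dx": 0.2, "dy": -0.08, "dz": 0, "spin": 0, "grip": 39}, {"dx": 0.2, "dy": -0.08, "dz": 0, "spin": 0, "grip": 39}])

```text
time_s: 15.77
tcp_pos: [0.5018, 0.2599, -0.0099]
eef_rot: [-179.9, -0.1, 157.9]
contact_force: [-10.6, 5.1, 12.7]
gripper_width: 0.0341
```

```bash
python3 chk.py 14 | grep -v top10
```

```text
15.7667 [ 0.5018  0.2599 -0.0099] [-10.6   5.1  12.7] [1.96 4.14 0.01] [-8.9 24. ]
top14 -15 [135, 119, 100, 83, 79, 81, 85, 109, 136, 162, 173, 175, 175, 174, 177, 184, 197, 215, 224, 228, 224, 214, 206, 195, 179]
top14 -9 [210, 200, 179, 169, 164, 170, 172, 179, 192, 208, 213, 215, 216, 219, 222, 227, 233, 234, 234, 229, 216, 203, 196, 198, 186]
top14 -3 [228, 228, 228, 227, 227, 227, 227, 227, 228, 229, 230, 231, 235, 237, 238, 238, 238, 237, 235, 229, 221, 215, 220, 218, 201]
top14 3 [221, 224, 227, 228, 228, 228, 228, 229, 229, 228, 229, 230, 234, 236, 238, 238, 238, 237, 236, 231, 225, 219, 222, 220, 210]
```

Request:
servo_tool(targets=[{"dx": 0.05, "dy": -0.02, "dz": 0, "spin": 0, "grip": 39}, {"dx": 0.1, "dy": -0.04, "dz": 0, "spin": 0, "grip": 39}, {"dx": 0.15, "dy": -0.06, "dz": 0, "spin": 0, "grip": 39}, {"dx": 0.15, "dy": -0.06, "dz": 0, "spin": 0, "grip": 39}, {"dx": 0.15, "dy": -0.06, "dz": 0, "spin": 0, "grip": 39}, {"dx": 0.15, "dy": -0.06, "dz": 0, "spin": 0, "grip": 39}, {"dx": 0.15, "dy": -0.06, "dz": 0, "spin": 0, "grip": 39}, {"dx": 0.15, "dy": -0.06, "dz": 0, "spin": 0, "grip": 39}, {"dx": 0.15, "dy": -0.06, "dz": 0, "spin": 0, "grip": 39}, {"dx": 0.15, "dy": -0.06, "dz": 0, "spin": 0, "grip": 39}])

```text
time_s: 16.7
tcp_pos: [0.5019, 0.2597, -0.0099]
eef_rot: [-179.9, -0.2, 157.8]
contact_force: [-19.1, 9.5, 17.1]
gripper_width: 0.0339
```

```bash
python3 chk.py 15 | grep -v top10
```

```text
16.7 [ 0.5019  0.2597 -0.0099] [-19.1   9.5  17.1] [ 3.52  6.87 -0.19] [-8.7 23.9]
top15 -15 [147, 126, 104, 83, 80, 82, 86, 103, 131, 159, 172, 175, 175, 174, 177, 184, 198, 216, 225, 228, 224, 214, 206, 195, 179]
top15 -9 [209, 200, 182, 171, 167, 171, 174, 178, 188, 205, 210, 213, 216, 218, 222, 227, 233, 235, 234, 229, 216, 203, 195, 198, 186]
top15 -3 [227, 227, 228, 228, 228, 227, 228, 228, 228, 227, 226, 229, 233, 236, 237, 238, 238, 237, 235, 230, 221, 215, 220, 218, 202]
top15 3 [220, 223, 227, 228, 228, 228, 228, 229, 229, 228, 228, 229, 232, 235, 237, 238, 238, 237, 236, 231, 225, 220, 223, 221, 210]
```

Request:
servo_tool(targets=[{"dx": -0.1, "dy": 0.04, "dz": 0, "spin": 0, "grip": 39}, {"dx": -0.2, "dy": 0.08, "dz": 0, "spin": 0, "grip": 39}, {"dx": -0.4, "dy": 0.16, "dz": 0, "spin": 0, "grip": 39}, {"dx": -0.6, "dy": 0.24, "dz": 0, "spin": 0, "grip": 39}, {"dx": -0.8, "dy": 0.32, "dz": 0, "spin": 0, "grip": 39}, {"dx": -0.8, "dy": 0.32, "dz": 0.2, "spin": 0, "grip": 39}, {"dx": -0.8, "dy": 0.32, "dz": 0.4, "spin": 0, "grip": 39}, {"dx": -0.8, "dy": 0.32, "dz": 0.6, "spin": 0, "grip": 39}, {"dx": -0.8, "dy": 0.32, "dz": 0.8, "spin": 0, "grip": 39}, {"dx": -0.8, "dy": 0.32, "dz": 1.0, "spin": 0, "grip": 39}])

```text
time_s: 17.63
tcp_pos: [0.4964, 0.2618, -0.0004]
eef_rot: [-179.9, -0.1, 157.8]
contact_force: [0.1, -0.6, 0.0]
gripper_width: 0.034
```

```bash
python3 chk.py 16 | grep -v top10
```

```text
17.6333 [ 4.964e-01  2.618e-01 -4.000e-04] [ 0.1 -0.6  0. ] [-0.04 -0.01  0.  ] [-14.6  23.6]
top16 -15 [86, 81, 85, 92, 114, 138, 161, 171, 175, 177, 176, 175, 174, 174, 177, 184, 197, 215, 223, 225, 218, 209, 203, 195, 179]
top16 -9 [156, 144, 141, 144, 159, 189, 211, 219, 220, 218, 216, 215, 216, 218, 222, 226, 232, 234, 233, 229, 216, 203, 195, 197, 185]
top16 -3 [226, 226, 225, 224, 225, 228, 229, 231, 233, 235, 236, 236, 236, 237, 237, 238, 238, 237, 235, 229, 220, 214, 219, 217, 201]
top16 3 [228, 228, 227, 228, 228, 228, 228, 228, 229, 232, 235, 235, 236, 237, 237, 237, 237, 237, 236, 230, 224, 219, 222, 220, 209]
```

Contact is gone and the holder is still at the stop. Next I raise the hand straight up, then pull it aside for a final look.

Request:
servo_tool(targets=[{"dx": 0, "dy": 0, "dz": 1, "spin": 0, "grip": 39}, {"dx": 0, "dy": 0, "dz": 3, "spin": 0, "grip": 39}, {"dx": 0, "dy": 0, "dz": 6, "spin": 0, "grip": 39}, {"dx": 0, "dy": 0, "dz": 10, "spin": 0, "grip": 39}, {"dx": 0, "dy": 0, "dz": 14, "spin": 0, "grip": 39}, {"dx": 0, "dy": 0, "dz": 18, "spin": 0, "grip": 39}, {"dx": 0, "dy": 0, "dz": 22, "spin": 0, "grip": 39}, {"dx": 0, "dy": 0, "dz": 26, "spin": 0, "grip": 39}, {"dx": 0, "dy": 0, "dz": 30, "spin": 0, "grip": 39}, {"dx": 0, "dy": 0, "dz": 34, "spin": 0, "grip": 39}])

```text
time_s: 18.57
tcp_pos: [0.4966, 0.262, 0.3431]
eef_rot: [180.0, -0.0, 157.9]
contact_force: [1.2, 0.7, -0.3]
gripper_width: 0.0341
```

Request:
servo_tool(targets=[{"dx": 0, "dy": -4, "dz": 4, "spin": 0, "grip": 39}, {"dx": 0, "dy": -8, "dz": 6, "spin": 0, "grip": 39}, {"dx": 0, "dy": -12, "dz": 8, "spin": 0, "grip": 39}, {"dx": 0, "dy": -16, "dz": 8, "spin": 0, "grip": 39}, {"dx": 0, "dy": -20, "dz": 8, "spin": 0, "grip": 39}, {"dx": 0, "dy": -24, "dz": 8, "spin": 0, "grip": 39}, {"dx": 0, "dy": -28, "dz": 8, "spin": 0, "grip": 39}, {"dx": 0, "dy": -30, "dz": 8, "spin": 0, "grip": 39}, {"dx": 0, "dy": -30, "dz": 8, "spin": 0, "grip": 39}, {"dx": 0, "dy": -30, "dz": 8, "spin": 0, "grip": 39}])

```text
time_s: 19.4
tcp_pos: [0.4967, -0.039, 0.4208]
eef_rot: [180.0, 0.0, 157.7]
contact_force: [0.6, 0.2, -0.0]
gripper_width: 0.0342
```

```bash
python3 chk.py 17 | grep -v top10
python3 - <<'E'
import cv2,numpy as np
t=cv2.imread("pics/top17.png")[165:265,110:250]; s=cv2.imread("pics/scene17.png")[185:285,165:300]
f=2.9;o=np.hstack([cv2.resize(t,None,fx=f,fy=4.5*f/f if 0 else f,interpolation=2),cv2.resize(s,None,fx=f,fy=f,interpolation=2)]);cv2.imwrite("pics/fin.png",o);print(o.shape)
E
```

```text
19.4 [ 0.4967 -0.039   0.4208] [ 0.6  0.2 -0. ] [ 0.08 -0.04  0.03] [  98.9 -254.9]
top17 -15 [126, 125, 125, 125, 125, 125, 125, 125, 125, 124, 123, 123, 123, 123, 123, 123, 123, 123, 123, 123, 123, 123, 123, 122, 122]
top17 -9 [125, 125, 124, 124, 124, 123, 123, 123, 123, 123, 123, 122, 123, 123, 122, 122, 122, 122, 123, 123, 122, 122, 123, 121, 122]
top17 -3 [125, 124, 124, 123, 123, 124, 124, 123, 122, 122, 122, 123, 123, 123, 122, 122, 122, 122, 122, 122, 122, 122, 122, 122, 122]
top17 3 [123, 123, 123, 124, 123, 123, 123, 124, 123, 123, 122, 123, 123, 123, 122, 122, 123, 123, 123, 122, 121, 122, 122, 122, 122]
(290, 798, 3)
```

View pics/fin.png

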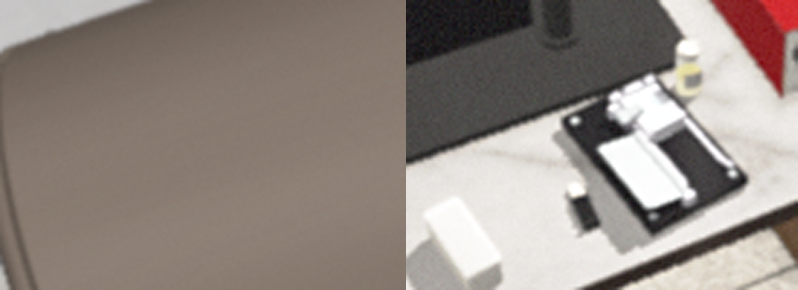

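```bash
python3 -c "
from ang import *
print(rows('pics/scene17.png',range(252,257)))
from plant import r
s=r.get_state();print(s['time_s'],np.abs(s['qd']).max().round(3))
r.close_job()"
```

```text
[255.9 255.6 255.2 254.7 254.5]
19.5 1.313
the job is handed in; nothing more can be done
```

The job is done and handed in at 19.5 s; no verdict was reported.

**What I did:** One fingertip pressed the clip's tail down to about 0.45–0.5 rad. The other fingertip pushed the holder by its lip about 44 mm under the nose. I then backed off 8 mm, released the clip slowly and took the hand away.

**Checks:**
- **Holder home:** At the end of the push, the last 1.5 mm of commanded travel moved the hand only 0.2 mm, and the push force rose from about 12 to 21 N. The top view showed the holder's front edge against the end stop, still there after I backed off and the force fell to zero.
- **Final look:** The last scene picture shows the nose on the holder, with the slide box, vial and memory stick apparently where they were. I judged those three by eye and did not measure them.
- **Clip angle:** From the tail's edge in the last scene picture I estimate roughly 0.25–0.35 rad. The expected value is about 0.2 and the limit 0.28, and the method is good to about 0.1. It is a weak check, and I read that number only as I handed in.

**What disagreed:**
- **Finger height:** By the contact, the fingertips were about 33 mm higher above the stage than the reported tool height suggests. I never explained this and worked from contact force and pictures instead.
- **Cameras:** The two cameras put the stage about 9 mm apart.
- **Last top picture:** The arm blocked it, so the top view after backing off (with the hand still above the stage) is the last direct check of the holder's position.
- **Arm at hand-in:** One joint still read 1.3 degrees/s, clear of the scene.

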